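Clear a stuck stopper from the drop tube of a filling stand

ROBOT

A 6-joint arm with a two-finger parallel gripper is mounted at the origin on the work surface. World frame = base frame: x ahead of the robot, y to its left, z up, the work surface at z = 0. Lengths are in m, angles in degrees, forces in N, time in s.
With the tool pointing down it reaches from about 0.4 to 0.825 m from the base axis. Payload 7 kg.
Tool frame: the origin (TCP) lies at the very end of the fingers, on their centre line; the grasp point (between the pads) lies 19 mm behind it (ctrl.pinch_z is the distance from the TCP to the grasp point, in m); z points along the fingers, x is the direction in which the jaws open and shut, and the axes are right-handed (so a half turn about z gives the same grasp; the last joint's range is limited). The gripper opens to 88 mm and grips with 3 to 60 N. Pads are 19 mm wide; open, the fingers measure 130 mm over their backs; the gripper's body (78 mm by 193 mm) begins 47 mm behind the grasp point.
Start: joints at [-50.988, 20.546, 0.682, 0, -70.136, -16.507], TCP at [0.258, -0.624, 0.227] pointing down, gripper open.
Joint ranges: [-176.03, 176.03], [-82.01, 121.73], [-58.28, 71.71], [-173.87, 95.51], [-174.79, -0.11], [-173.66, 173.66]. Speed limits (degrees/s): [136.94, 136.94, 172.46, 180, 180, 180].

INTERFACE

Orientations are given as [roll, pitch, yaw] about the fixed x, y, z axes, in that order (R = Rz(yaw) Ry(pitch) Rx(roll)).
In Python, from plant import ctrl gives the robot as it stands.
- The arm moves only by the tool carry_out, never from a script. Its argument "increments" is a list of rows, each a list of 7 numbers: the turn, a rotation vector about the world's x, y, z in degrees, then the shift along the world's x, y, z in mm, then the closure, from 0 (fully open) to 1 (shut). In form: [[ax, ay, az, dx, dy, dz, grip], ...]. A call has 1 to 20 rows; each row is the pose to reach, as a shift and turn from the pose commanded when the call began; what a row does not reach only later rows make up. A row lasts 1/8 s, in which the tool goes at most 62.5 mm and 10.7 degrees, less where a joint would pass 70% of its speed; a pose out of reach is approached as far as the arm can. A call with a gripper value outside its range is refused whole. The fingers move at their own pace and stop on an object; the grip force is fixed at half the most. Time passes only in rows, so rows that repeat a pose let the fingers close. It gives the time, the measured TCP pose, the force and the opening at its end, in the units of the state.
- ctrl.get_obs(): the state, without advancing time (a new reading comes with each control period).
- ctrl.snapshot(name): name is "scene" or "top" or "wrist"; returns a dict with "pixels" (420x560x3 uint8, blue, green, red), "intrinsics" (3x3 intrinsics, pixels), "rvec" (rotation vector, rad) and "tvec" (3), from world to camera coordinates, as OpenCV has them; the wrist camera has in their place "hand_eye" (4x4, takes a point from camera to tool coordinates, whose origin is the TCP and whose axes are the tool frame's). Camera axes: x right, y down, z forward; pixel columns grow to the right and rows downward; lengths in m; the calibration is good to about 2 mm. The wrist camera is an equidistant fisheye: a pixel r from the principal point sees the ray r / f radians off the axis. A picture is of the moment at which its call begins: read the wrist's pose just before it. There is no depth.
- ctrl.close_job(): hands the job in, once; it reports no verdict.
Trained networks look in a picture, given as the dict that the camera call returned (one of the last four; its "shot" number tells which), for a name from the list of things; names that differ only in an ending like _2 or _b are one class to them, and where a whole thing is asked for, a point or a joint stands for the part that bears it (a point fixed in the world has none). Each returns a list of dicts, best first, with "confidence" (0 to 1); they miss things now and then, are a little off and sometimes report something else, mostly with a low value. They report only what shows in the picture. A call takes as long as a camera call. They do not tell look-alikes from the thing itself.
- ctrl.search_frame(picture, label): "centre" ([x, y, z] in m, in world coordinates, good to about 4 mm: the middle of the surface that is visible of it).
- ctrl.outline_of(picture, label): "pixels" (420x560 bool, what is visible of it).
The state is a dict: "clock": time; "joint_pos": joint angles; "qvel": joint speeds; "tau": joint torques, N m; "tool_pos": TCP position; "orientation": TCP orientation; "force": force on the tool from outside, world axes, zero at the start; "moment": the same for the moment, N m; "opening": finger opening in m.
Only numpy, scipy, OpenCV 4.12 (cv2) and the standard library are available. Lean on these libraries where they do the work, as an engineer would, in place of code of your own. Each camera call takes 0.05 s, during which the arm holds its last target. There are 200 camera calls.

TASK

A stopper is stuck in the upright drop tube of the filling stand. Take the clearing rod from its rest, push it down through the tube until the stopper drops into the catch tray, without leaning hard on the sprung tube with the rod, then hang the rod back in its rest as it was and leave the other things on the bench alone.

Things in the scene. Friction and masses are not known exactly. Their poses are not given: they have to be found in the camera images.
- stand: Filling stand, fixed to the bench: white open catch tray 130 x 130 mm, walls 35 mm high, floor 4 mm; an aluminium post 155 mm high, 88 mm to its +y side, carries the upright steel drop tube over the tray's middle. Origin: centre of the tray's underside, on the tube's axis, z up. The tube is sprung and yields straight down 1 mm for each 5 N; the rod may press on it with 25 N at most.
- bore (a point): Point on the drop tube's axis, fixed in the stand 165 mm above the bench: the mouth's mean height. The tube is clamped at any height, so its true mouth lies 150 to 180 mm above the bench, straight above or below this point; this is not measured and must be felt or seen. Bore 25 mm, outside 30 mm; the top 12 mm flares to a mouth of 35 mm bore, 40 mm outside.
- outlet (a point): Point on the tube's axis 75 mm above the bench: mean height of its open lower end (tube length 90 mm, so the end shares the mouth's unknown 15 mm up or down). Two spring strips in the lower 66 mm of the bore grip the stopper: pushing it takes about 4 to 11 N. It lets go only as its top leaves the lower end, when the rod's collar is within about 3 mm of the mouth.
- stopper: Grey plastic stopper, a cylinder 21 mm in diameter and 24 mm long, stuck upright inside the tube, its top at least 26 mm below the tube's mouth. Origin at its centre.
- rod: Clearing rod, 0.22 kg, hanging upright in its rest. Origin: centre of its square black grip (24 x 24 mm, 60 mm tall, sides along its x and y; z up along the rod). Below the grip a steel collar 44 mm in diameter, 6 mm thick, underside 36 mm below the origin; below that a shaft 15 mm in diameter and 93 mm long, its last 10 mm tapering to 8 mm.
- rod_tip (a point): Lower end of the clearing rod, on its axis, 129 mm below the grip's centre. With the collar on the tube's mouth the tip stands 3 mm out of the tube's lower end.
- rest: White rod rest, fixed to the bench: a 70 x 70 mm plate, 14 mm thick, on two cheeks, top 100 mm above the bench, with a round 21 mm hole through its middle, chamfered 3 mm; the rod hangs in it with its collar lying on the plate. Base plate 90 x 90 mm. Origin: centre of the underside, below the hole.
- rest_hole (a point): Centre of the rest's hole at the plate's top, 100 mm above the bench.
- jar: Bystander: closed clear jar, 64 mm in diameter, 85 mm tall, standing at the far side. Origin at the centre of its underside.
- vial: Bystander: closed blue plastic tube, 22 mm in diameter, 116 mm tall, standing at the far side. Origin at the centre of its underside.
- spatula: Bystander: spatula 180 mm long, lying at the far side. Origin below its middle.
Not all that is in view belongs to the job. What is shaped like the rest but black or brown is not meant.

How it is judged (in metres and radians):
On the way, in this order (a step that is already met when the one before it is completed fails the run):
1. the rod's tip has entered the tube, with the stopper still in it (horizontal distance between rod_tip and bore below 0.009 m and height (world z) of rod_tip below 0.15 m and height (world z) of stopper above 0.05 m), for 0.05 s.
2. the stopper has been pushed out into the tray while the rod is still through the tube (horizontal distance between rod_tip and bore below 0.009 m and height (world z) of rod_tip below 0.12 m and height (world z) of stopper below 0.03 m), for 0.05 s.
At the end, for the whole second after the job is handed in: The stopper lies at rest in the catch tray (centre less than 30 mm above the bench, within the tray), and the rod hangs at rest, upright in its rest, collar on the plate (grip height within 5 mm of 136 mm, grip and tip within 8 mm of the hole's axis) (height (world z) of stopper below 0.03 m and horizontal distance between stopper and stand below 0.075 m and linear speed of stopper below 0.03 m/s and horizontal distance between each of rod, rod_tip and rest_hole below 0.008 m and height (world z) of rod between 0.131 and 0.141 m and linear speed of rod below 0.02 m/s); the robot touches nothing.
It fails at once if the rod presses on the stand or its tube with more than 25 N (contact force between rod and stand above 25 N).
It fails at once if a bystander (jar, blue tube or spatula) is moved by more than 20 mm (distance of any of jar, vial, spatula from where it was at the start of the episode above 0.02 m).
It also fails if it takes over 64 s, if anything falls off the work surface, if the arm or the gripper's body presses on something with over 40 N, if the wrist force passes 120 N, or if a joint passes its speed limit or range.

## Working session

There is one attempt and no reset: what is moved stays moved. The work goes in short steps, Python scripts to look and compute and a tool call to move; the robot and the scene stay as the last step left them, time stands still between calls to the robot, and variables do not carry over. Pictures are saved under pics/ and viewed, about 8 in all and at most 12, crops included, and the job is handed in when it is done.

Besides the shell and the picture viewer there is one more tool, called after "Emit:" as a command line: name --pt "numbers of a row" for each row, then --argument value for the rest. carry_out: Moves the arm, as the interface text tells. Its arguments: {"type":"object","properties":{"increments":{"type":"array"}},"required":["increments"]}

```bash
ls; mkdir -p pics
cat > h.py <<'E'
import numpy as np, cv2
from plant import ctrl
def proj(s,P):
    return cv2.projectPoints(np.float64(P).reshape(-1,1,3),np.float64(s["rvec"]),np.float64(s["tvec"]),np.float64(s["intrinsics"]),None)[0].reshape(-1,2)
def ray(s,uv):
    R=cv2.Rodrigues(np.float64(s["rvec"]))[0]; K=np.float64(s["intrinsics"])
    d=R.T@np.linalg.solve(K,[uv[0],uv[1],1.]); o=-R.T@np.float64(s["tvec"]).ravel(); return o,d/np.linalg.norm(d)
def atz(s,uv,z):
    o,d=ray(s,uv); return o+d*(z-o[2])/d[2]
E
python3 - <<'E'
from h import *
o=ctrl.get_obs(); print({k:np.round(v,3) for k,v in o.items()})
for n in("scene","top"):
    s=ctrl.snapshot(n); cv2.imwrite(f"pics/{n}0.png",s["pixels"]); np.save(f"pics/{n}0.npy",s,allow_pickle=True)
    print(n,ray(s,(280,210)))
    for l in("stand","rod","rest","stopper","jar","vial","spatula"):
        for r in ctrl.search_frame(s,l)[:4]: print(l,np.round(r["centre"],3),round(r["confidence"],2),np.round(proj(s,r["centre"])[0]))
E
```

```text
pics
{'clock': np.float64(0.0), 'joint_pos': array([-5.0988e+01,  2.0590e+01,  6.3400e-01, -1.9000e-02, -7.0135e+01,
       -1.6507e+01]), 'qvel': array([-0.024,  0.096, -0.17 ,  0.047, -0.01 ,  0.121]), 'tau': array([-1.0000e-03, -5.8271e+01,  2.9305e+01,  6.9970e+00,  7.0000e-03,
       -0.0000e+00]), 'tool_pos': array([ 0.258, -0.623,  0.226]), 'orientation': array([-1.79992e+02, -9.20000e-02,  1.12498e+02]), 'force': array([0.158, 0.392, 0.754]), 'moment': array([ 0.005, -0.019,  0.024]), 'opening': np.float64(0.087)}
scene (array([1.26834206, 0.85323439, 1.00170584]), array([-0.54305787, -0.53603948, -0.64633569]))
stand [ 0.505 -0.147  0.029] 0.72 [219. 190.]
rod [0.519 0.188 0.119] 0.69 [302. 220.]
rod [ 0.507 -0.15   0.034] 0.66 [217. 188.]
rest [0.209 0.282 0.029] 0.84 [402. 206.]
rest [0.693 0.269 0.06 ] 0.81 [276. 294.]
rest [0.532 0.194 0.042] 0.73 [300. 247.]
rest [0.269 0.468 0.045] 0.71 [452. 245.]
jar [0.779 0.165 0.06 ] 0.88 [217. 291.]
vial [ 0.762 -0.022  0.072] 0.77 [172. 244.]
vial [0.518 0.19  0.118] 0.52 [303. 221.]
vial [0.53  0.194 0.042] 0.28 [300. 247.]
spatula [ 0.749 -0.18   0.   ] 0.8 [144. 233.]
spatula [0.52  0.185 0.125] 0.71 [301. 218.]
top (array([0.34112876, 0.13431207, 1.27920815]), array([ 0.12383126, -0.01873879, -0.99212634]))
stand [ 0.491 -0.152  0.01 ] 0.69 [367. 213.]
rod [0.505 0.176 0.123] 0.7 [257. 203.]
rest [0.572 0.036 0.105] 0.96 [307. 180.]
rest [0.198 0.274 0.096] 0.92 [220. 317.]
rest [0.259 0.447 0.097] 0.83 [157. 294.]
rest [0.493 0.175 0.098] 0.74 [257. 208.]
jar [0.748 0.145 0.084] 0.92 [268. 122.]
vial [ 0.757 -0.026  0.092] 0.45 [327. 118.]
spatula [ 0.73  -0.183  0.005] 0.93 [374. 137.]
```

View pics/scene0.png

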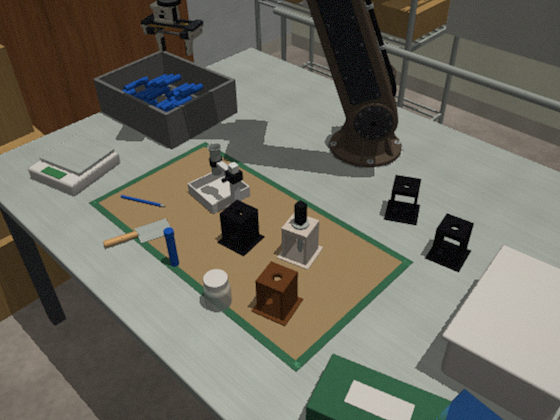

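View pics/top0.png

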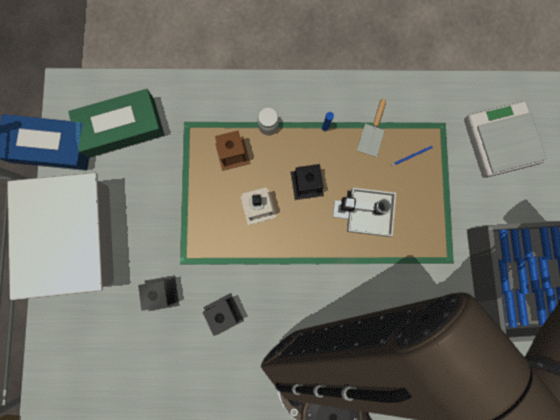

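Scene view: the white rest with the rod is at (300,235), black look-alikes at (240,225), (403,200) and (450,240), and a brown one at (277,290). The stand's tray and tube are at (218,185). Top view: rod and white rest (257,205), black (307,180), (160,293), (222,315), brown (232,150), tube (383,207), post (345,206). Only the white one fits the description, and it carries the rod. I'll confirm with one crop.

Run:
```python
from h import *
t=ctrl.snapshot("top"); s=ctrl.snapshot("scene")
def crop(im,u,v,w,k): return cv2.resize(im[v-w//2:v+w//2,u-w//2:u+w//2],(k,k),interpolation=cv2.INTER_CUBIC)
im=np.vstack([np.hstack([crop(t["pixels"],257,205,50,300),crop(t["pixels"],370,210,76,300)]),np.hstack([crop(s["pixels"],300,230,80,300),crop(s["pixels"],220,180,80,300)])])
cv2.imwrite("pics/crops.png",im)
for l in ("rod","rest","stand"):
    for n,p in(("top",t),("scene",s)):
        for r in ctrl.outline_of(p,l)[:4]:
            m=np.uint8(r["pixels"]); ys,xs=np.nonzero(m); print(l,n,round(r["confidence"],2),len(xs),round(xs.mean(),1),round(ys.mean(),1),xs.min(),xs.max(),ys.min(),ys.max(), cv2.minAreaRect(np.c_[xs,ys].astype(np.float32)))
```

```text
rod top 0.64 174 257.3 202.1 250 264 195 209 ((257.0, 202.0), (14.0, 14.0), 90.0)
rod scene 0.91 486 300.9 221.5 292 310 201 251 ((301.2162170410156, 225.7972869873047), (49.64849090576172, 17.91948890686035), 80.53767395019531)
rest top 0.97 1008 231.5 150.1 215 249 131 169 ((231.67648315429688, 149.7058868408203), (35.65273666381836, 29.589345932006836), 75.96376037597656)
rest top 0.92 698 258.0 206.7 241 275 188 223 ((257.61920166015625, 205.6038360595703), (31.837202072143555, 29.64455795288086), 74.74488067626953)
rest top 0.89 965 307.0 181.8 291 323 164 199 ((306.8513488769531, 181.60812377929688), (33.04419708251953, 30.742610931396484), 80.53767395019531)
rest top 0.71 1089 158.0 293.7 139 177 277 310 ((157.6150665283203, 293.5931396484375), (31.876516342163086, 37.2154426574707), 83.9909896850586)
rest scene 0.83 1771 240.2 227.7 219 263 200 255 ((241.1000213623047, 227.80001831054688), (48.29906463623047, 48.746280670166016), 26.56505012512207)
rest scene 0.82 2139 277.3 294.2 253 302 263 325 ((277.6000061035156, 293.8000183105469), (49.1934928894043, 54.56005859375), 26.56505012512207)
rest scene 0.78 1391 300.2 243.8 279 320 216 268 ((300.69512939453125, 242.243896484375), (40.08665084838867, 50.46721267700195), 6.340191841125488)
rest scene 0.73 1750 451.2 242.5 427 473 214 270 ((452.56011962890625, 242.2707977294922), (39.98018264770508, 51.1019401550293), 19.09349250793457)
stand top 0.72 2340 367.1 211.3 333 395 188 236 ((363.61883544921875, 211.31187438964844), (60.79677200317383, 44.87617492675781), 5.710593223571777)
stand scene 0.76 2217 219.8 183.5 189 250 143 212 ((216.93923950195312, 181.8438720703125), (64.32609558105469, 53.69660568237305), 48.179832458496094)
stand scene 0.54 714 141.2 233.7 104 169 219 247 ((136.85000610351562, 236.55001831054688), (16.127614974975586, 68.30519104003906), 71.56505584716797)
```

View pics/crops.png

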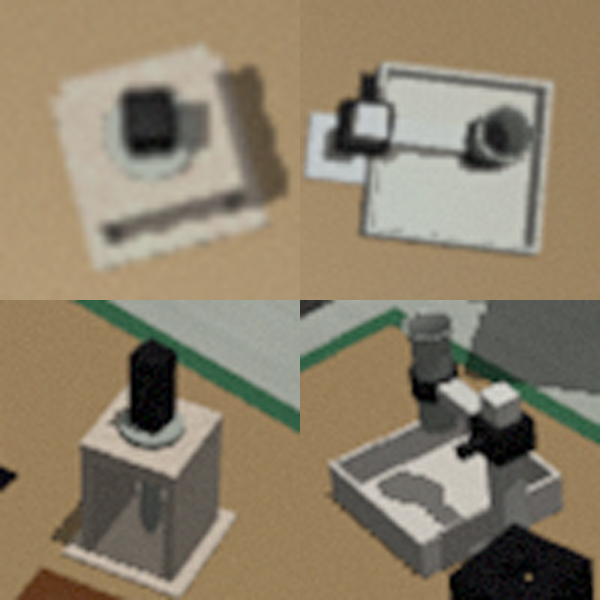

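White rest at crop upper left confirmed: rod hanging in it, rest yaw about 15°. The stand has its tube at right and post at left, on its +y side. Next I move above the rod.

Emit:
carry_out --pt "0 0 0 0 0 60 0" --pt "0 0 0 16 55 100 0" --pt "0 0 0 32 110 120 0" --pt "0 0 0 48 165 120 0" --pt "0 0 0 64 220 120 0" --pt "0 0 0 80 275 120 0" --pt "0 0 0 96 330 120 0" --pt "0 0 0 112 385 120 0" --pt "0 0 0 128 440 120 0" --pt "0 0 0 144 495 120 0" --pt "0 0 0 160 550 120 0" --pt "0 0 0 176 605 120 0" --pt "0 0 0 192 660 120 0" --pt "0 0 0 208 715 120 0" --pt "0 0 0 224 765 120 0" --pt "0 0 0 232 790 120 0" --pt "0 0 0 232 790 120 0"

```text
clock: 3.32
tool_pos: [0.4906, 0.1677, 0.3459]
orientation: [-179.9, 0.0, 112.6]
force: [-0.4, 0.4, 0.4]
opening: 0.0873
```

```bash
cat >> h.py <<'E'
from scipy.spatial.transform import Rotation as Rn
def wsnap():
    o=ctrl.get_obs(); w=ctrl.snapshot("wrist")
    T=np.eye(4); T[:3,:3]=Rn.from_euler("xyz",o["orientation"],degrees=True).as_matrix(); T[:3,3]=o["tool_pos"]
    w["T"]=T@np.array(w["hand_eye"]); return o,w
def wray(w,uv):
    K=np.float64(w["intrinsics"]); a=np.array([(uv[0]-K[0,2])/K[0,0],(uv[1]-K[1,2])/K[1,1]]); r=np.hypot(*a)+1e-12
    d=np.r_[a/r*np.sin(r),np.cos(r)]; return w["T"][:3,3],w["T"][:3,:3]@d
def watz(w,uv,z):
    o,d=wray(w,uv); return o+d*(z-o[2])/d[2]
def wproj(w,P):
    K=np.float64(w["intrinsics"]); p=np.linalg.inv(w["T"])@np.r_[P,1]; t=np.arctan2(np.hypot(p[0],p[1]),p[2]); n=np.hypot(p[0],p[1])+1e-12
    return np.array([K[0,0]*t*p[0]/n+K[0,2],K[1,1]*t*p[1]/n+K[1,2]])
E
python3 - <<'E'
from h import *
o,w=wsnap(); print(o["clock"],o["tool_pos"],o["orientation"],o["force"],"j",o["joint_pos"]); print(w["intrinsics"],w["T"])
cv2.imwrite("pics/w1.png",w["pixels"])
for l in("rod","rest","stand"):
    for r in ctrl.search_frame(w,l)[:4]: print(l,np.round(r["centre"],3),round(r["confidence"],2),np.round(wproj(w,r["centre"])))
E
```

```text
3.325 [0.49055922 0.16766737 0.34590668] [-1.79926430e+02  2.01231193e-02  1.12599894e+02] [-0.3601417   0.4051688   0.37705379] j [ 4.05807472e+01  2.36358941e+00 -7.06283991e+00 -3.61884502e-03
 -8.06497597e+01 -1.07980276e+02]
[[325.1922621    0.         280.5028913 ]
 [  0.         325.1922621  202.63119759]
 [  0.           0.           1.        ]] [[-3.83423323e-01  8.90142418e-01  2.46237752e-01  4.24287718e-01]
 [ 9.23572636e-01  3.69652826e-01  1.01835031e-01  1.41511737e-01]
 [-3.74800283e-04  2.66464376e-01 -9.63844695e-01  5.02645138e-01]
 [ 0.00000000e+00  0.00000000e+00  0.00000000e+00  1.00000000e+00]]
rod [0.505 0.176 0.139] 0.91 [281. 192.]
rest [0.665 0.248 0.103] 0.9 [285. 304.]
rest [0.568 0.034 0.097] 0.85 [165. 188.]
rest [0.269 0.433 0.08 ] 0.82 [499. 107.]
rest [0.215 0.269 0.069] 0.78 [421.  22.]
stand [ 0.49  -0.144  0.031] 0.89 [99. 94.]
```

View pics/w1.png

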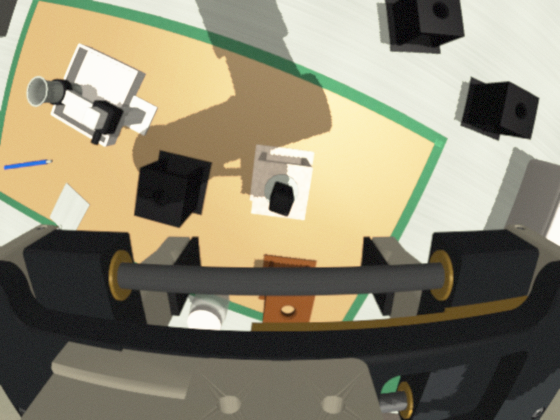

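Wrist view: grip at (282,198), white plate around (282,183), tube mouth at (40,91), black look-alike at (172,188), brown at (288,290). Now I fit the grip silhouette and triangulate the mouth.

```bash
cat > fit.py <<'E'
from h import *
from scipy.optimize import minimize, least_squares
o,w=wsnap(); s=ctrl.snapshot("scene"); t=ctrl.snapshot("top")
views={"w":(w,lambda P:np.array([wproj(w,p) for p in P])),"s":(s,lambda P:proj(s,P)),"t":(t,lambda P:proj(t,P))}
def box(x,y,yaw,hx,z0,z1):
    c,sn=np.cos(yaw),np.sin(yaw)
    return np.array([[x+c*a-sn*b,y+sn*a+c*b,z] for a in(-hx,hx) for b in(-hx,hx) for z in(z0,z1)])
def fit(v,p0,hx,z0,z1,maskf,win,yaws):
    d,pj=views[v]; g=pj(np.array([[p0[0],p0[1],(z0+z1)/2]]))[0]; S=8
    x0,y0=int(g[0])-win,int(g[1])-win
    im=d["pixels"][y0:y0+2*win,x0:x0+2*win]; m=maskf(im).astype(np.float32)
    def cost(q,get=False):
        P=pj(box(q[0],q[1],q[2],hx,z0,z1))-[x0,y0]
        h=cv2.convexHull(((P+.5)*S).astype(np.float32))
        c=np.zeros((2*win*S,)*2,np.uint8); cv2.fillPoly(c,[np.int32(h)],1)
        c=cv2.resize(c.astype(np.float32),(2*win,)*2,interpolation=cv2.INTER_AREA)
        return np.abs(c-m).sum()
    best=None
    for ya in yaws:
        r=minimize(cost,[p0[0],p0[1],ya],method="Nelder-Mead",options=dict(initial_simplex=[[p0[0]+a,p0[1]+b,ya+c] for a,b,c in((0,0,0),(.008,0,0),(0,.008,0),(0,0,.2))]))
        if best is None or r.fun<best.fun: best=r
    print(v,"xy",np.round(best.x[:2],4),"yaw",round(np.degrees(best.x[2]),1),"cost",round(best.fun,1),"mask",m.sum()); return best.x
E
cat > m1.py <<'E'
from fit import *
dark=lambda im:im.max(2)<50
def dark1(im):
    m=np.uint8(im.max(2)<55); n,l=cv2.connectedComponents(m); h=l.shape[0]//2; k=np.bincount(l[h-4:h+4,h-4:h+4].ravel(),minlength=n); k[0]=0; return l==k.argmax()
for v,win in(("w",24),("s",22),("t",12)): fit(v,(.505,.176),.012,.106,.166,dark1,win,np.radians([-30,-10,10,30]))
rays=[ray(s,(214.7,145.9)),ray(t,(385.2,204.2)),wray(w,(40,91))]
A=sum(np.eye(3)-np.outer(d,d) for _,d in rays); b=sum((np.eye(3)-np.outer(d,d))@o_ for o_,d in rays); X=np.linalg.solve(A,b)
print("mouth",X,[np.linalg.norm((np.eye(3)-np.outer(d,d))@(X-o_)) for o_,d in rays])
E
python3 m1.py
```

```text
w xy [0.5151 0.1791] yaw 16.5 cost 105.8 mask 574.0
s xy [0.5137 0.1768] yaw 18.4 cost 38.5 mask 279.0
t xy [0.5158 0.1923] yaw 44.6 cost 172.5 mask 269.0
mouth [ 0.49271356 -0.16357538  0.163762  ] [np.float64(0.0023580593314105943), np.float64(0.004271268819324533), np.float64(0.0032260630337319534)]
```

Emit:
carry_out --pt "0 0 -3 10 5 -40 0" --pt "0 0 -6 21 10 -90 0" --pt "0 0 -6 21 10 -90 0"

```text
clock: 4.05
tool_pos: [0.5097, 0.1749, 0.2534]
orientation: [-179.6, 0.1, 106.5]
force: [-0.5, 0.3, 1.3]
opening: 0.0878
```

```bash
cat > m2.py <<'E'
from fit import *
p=w["pixels"]; g=wproj(w,[.511,.177,.14]); print(o["tool_pos"],o["orientation"],g)
x,y=np.int32(g); c=p[y-70:y+70,x-90:x+90]; cv2.imwrite("pics/w2.png",cv2.resize(c,None,fx=4,fy=4,interpolation=cv2.INTER_CUBIC)); print("off",x-90,y-70)
E
python3 m2.py
```

```text
[0.50973543 0.17492716 0.25341975] [-1.79613243e+02  1.12921518e-01  1.06458414e+02] [281.19975383 201.62220889]
off 191 131
```

View pics/w2.png

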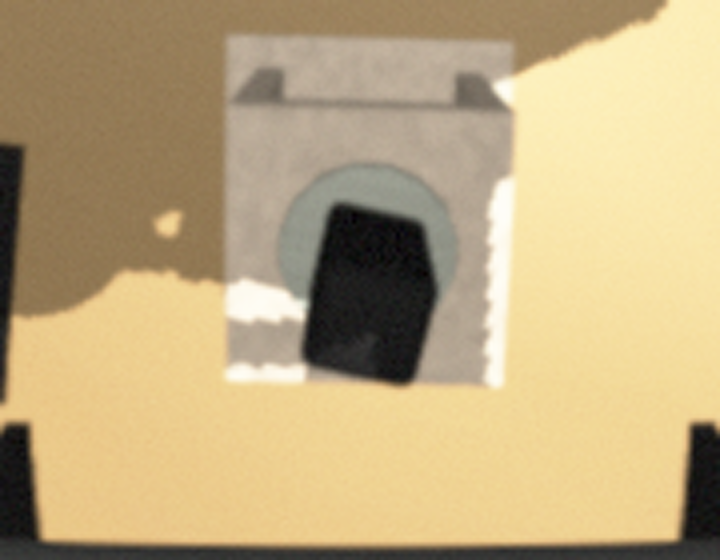

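Crop: plate corners about (232,104), (512,107), (504,386), (227,381), aligned with the tool. The grip (300–440, 200–385) is turned about 12° in the image.

```bash
cat > m3.py <<'E'
from fit import *
def dark1(im):
    m=np.uint8(im.max(2)<70); n,l=cv2.connectedComponents(m); h=l.shape[0]//2; k=np.bincount(l[h-4:h+4,h-4:h+4].ravel(),minlength=n); k[0]=0; return l==k.argmax()
fit("w",(.511,.177),.012,.106,.166,dark1,34,np.radians([-20,0,20,40]))
fit("s",(.511,.177),.012,.106,.166,dark1,22,np.radians([-20,0,20,40]))
C=[(232,104),(512,107),(504,386),(227,381)]
P=np.array([watz(w,(191+(a+.5)/4-.5,131+(b+.5)/4-.5),.1) for a,b in C]); print(np.round(P,4),P.mean(0)); e=P[1]-P[0]; print(np.linalg.norm(e),np.linalg.norm(P[2]-P[1]),np.degrees(np.arctan2(e[1],e[0])))
P=[watz(w,(191+(a+.5)/4-.5,131+(b+.5)/4-.5),.106)for a,b in((278,240),(458,240),(368,163))]; print("collar",P,(P[0]+P[1])/2)
E
python3 m3.py
```

```text
w xy [0.5107 0.1781] yaw 7.5 cost 177.4 mask 1086.0
s xy [0.512  0.1759] yaw 15.6 cost 136.2 mask 431.0
[[0.4917 0.1392 0.1   ]
 [0.4729 0.205  0.1   ]
 [0.5423 0.2257 0.1   ]
 [0.5613 0.1566 0.1   ]] [0.51702986 0.18161562 0.1       ]
0.06853269304070936 0.07239492147168966 105.94176487778611
collar [array([0.51998777, 0.15923543, 0.106     ]), array([0.50744833, 0.20151273, 0.106     ]), array([0.49540844, 0.17490681, 0.106     ])] [0.51371805 0.18037408 0.106     ]
```

```bash
cat > m4.py <<'E'
from fit import *
f=lambda a,b,z:watz(w,(191+(a+.5)/4-.5,131+(b+.5)/4-.5),z)
A,B,C=f(303,362,.166),f(412,385,.166),f(436,288,.166)
for p,q in((A,B),(B,C)): print(np.round(p,4),np.linalg.norm(q-p),np.degrees(np.arctan2(*(q-p)[1::-1])))
print("top centre",(A+C)/2)
A,B=f(335,203,.106),f(421,222,.106); print("base edge",A,B,np.linalg.norm(B-A),np.degrees(np.arctan2(*(B-A)[1::-1])))
pj=views["w"][1]
for q in((.5165,.181,16),(.5165,.181,3),(.5165,.181,28)): print(q,np.round(((pj(box(q[0],q[1],np.radians(q[2]),.012,.106,.166))-[191,131]+.5)*4-.5)).tolist())
E
python3 m4.py
```

```text
[0.5278 0.1709 0.166 ] 0.02269171346803254 93.8481415312483
[0.5263 0.1935 0.166 ] 0.021026852400623033 -175.99147190043604
top centre [0.51657141 0.18147887 0.166     ]
base edge [0.50694291 0.17050124 0.106     ] [0.50553255 0.19192565 0.106     ] 0.021470780993730277 93.76632065775318
(0.5165, 0.181, 16) [[316.0, 203.0], [307.0, 266.0], [415.0, 204.0], [428.0, 267.0], [316.0, 298.0], [307.0, 380.0], [413.0, 299.0], [425.0, 381.0]]
(0.5165, 0.181, 3) [[329.0, 194.0], [322.0, 254.0], [425.0, 216.0], [440.0, 282.0], [307.0, 286.0], [295.0, 366.0], [401.0, 308.0], [410.0, 392.0]]
(0.5165, 0.181, 28) [[307.0, 214.0], [296.0, 279.0], [404.0, 195.0], [414.0, 256.0], [327.0, 307.0], [321.0, 391.0], [422.0, 288.0], [436.0, 368.0]]
```

Grip centre is (0.5166, 0.1812) with yaw 3.9°, and the plate centre agrees. I align above it.

Emit:
carry_out --pt "0 0 -6 3 3 -20 0" --pt "0 0 -12.6 6 5 -40 0" --pt "0 0 -12.6 6 5 -50 0" --pt "0 0 -12.6 6 5 -50 0" --pt "0 0 -12.6 6 5 -50 0" --pt "0 0 -12.6 6 5 -50 0"

```text
clock: 5.25
tool_pos: [0.5177, 0.1816, 0.2074]
orientation: [179.9, -0.0, 93.9]
force: [0.5, -0.7, 0.1]
opening: 0.0878
```

Run:
```python
from h import *
o,w=wsnap(); print(o["tool_pos"],o["orientation"],o["qvel"])
cv2.imwrite("pics/w3.png",w["pixels"])
print([r["centre"] for r in ctrl.search_frame(w,"rod")])
```

```text
[0.51765511 0.18156836 0.20736767] [ 1.79935528e+02 -3.65445692e-02  9.39483863e+01] [ 0.04429527  0.11859933 -0.14924067 -0.07263689  0.15395876 -0.1989522 ]
[[0.5062, 0.1795, 0.1511]]
```

Emit:
carry_out --pt "0 0 0 -1 0 -30 0" --pt "0 0 0 -1 0 -60 0" --pt "0 0 0 -1 0 -87 0" --pt "0 0 0 -1 0 -87 0" --pt "0 0 0 -1 0 -87 0" --pt "0 0 0 -1 0 -87 1" --pt "0 0 0 -1 0 -87 1" --pt "0 0 0 -1 0 -87 1" --pt "0 0 0 -1 0 -87 1" --pt "0 0 0 -1 0 -87 1" --pt "0 0 0 -1 0 -87 1" --pt "0 0 0 -1 0 -87 1"

```text
clock: 6.85
tool_pos: [0.5163, 0.1809, 0.1196]
orientation: [-180.0, 0.0, 93.9]
force: [1.3, -4.9, -0.1]
opening: 0.0237
```

Emit:
carry_out --pt "0 0 0 0 0 10 1" --pt "0 0 0 0 0 25 1" --pt "0 0 0 0 0 50 1" --pt "0 0 0 0 0 80 1" --pt "0 0 0 0 0 110 1" --pt "0 0 0 0 0 150 1" --pt "0 0 0 0 0 200 1" --pt "0 0 0 0 -40 205 1" --pt "0 0 0 -5 -90 205 1" --pt "0 0 0 -10 -140 205 1" --pt "0 0 0 -15 -190 205 1" --pt "0 0 0 -20 -230 205 1" --pt "0 0 0 -23 -250 205 1" --pt "0 0 0 -23 -250 205 1" --pt "0 0 0 -23 -250 205 1" --pt "0 0 0 -23 -250 205 1"

```text
clock: 8.85
tool_pos: [0.4935, -0.0678, 0.3248]
orientation: [180.0, -0.0, 94.0]
force: [-0.3, 0.8, -1.5]
opening: 0.0239
```

Run:
```python
from h import *
o,w=wsnap(); s=ctrl.snapshot("scene"); print(o["clock"],o["tool_pos"],o["orientation"],o["force"],o["moment"],o["opening"])
np.save("pics/w4.npy",w,allow_pickle=True); np.save("pics/s4.npy",s,allow_pickle=True)
print(wproj(w,[.4927,-.1636,.165]),proj(s,[.4927,-.1636,.165]))
c=s["pixels"][120:200,160:260]
cv2.imwrite("pics/w4.png",np.hstack([cv2.resize(w["pixels"],(400,300),interpolation=cv2.INTER_AREA),cv2.resize(c,(375,300),interpolation=cv2.INTER_CUBIC)]))
```

```text
8.85 [ 0.49352794 -0.0677958   0.32482013] [ 1.79975280e+02 -1.51335903e-02  9.39607498e+01] [-0.34028696  0.75976008 -1.51059552] [-0.02224092 -0.08005673  0.00460475] 0.023920826435447153
[185.65272967 180.48599408] [[213.95238617 146.00358965]]
```

View pics/w4.png

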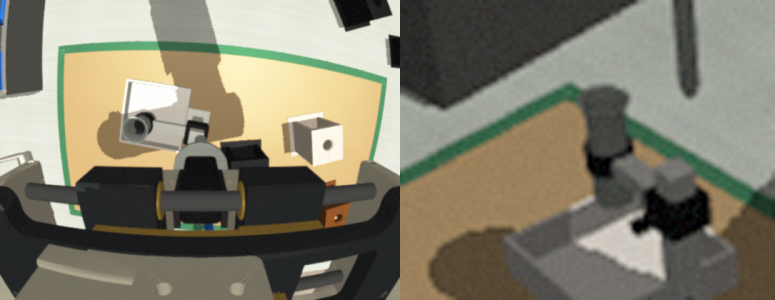

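The rod is held. The tube mouth shows at about (195,176) in the full wrist picture and the rod's shaft is in the scene picture. I enlarge the mouth.

Run:
```python
from h import *
w=np.load("pics/w4.npy",allow_pickle=True).item(); s=np.load("pics/s4.npy",allow_pickle=True).item(); t=ctrl.snapshot("top"); np.save("pics/t4.npy",t,allow_pickle=True)
k=lambda d,x,y,n:cv2.resize(d["pixels"][y:y+n,x:x+n],(390,390),interpolation=cv2.INTER_CUBIC)
cv2.imwrite("pics/c5.png",np.hstack([k(w,160,140,65),k(s,195,132,39)]))
```

```text
(no output)
```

View pics/c5.png

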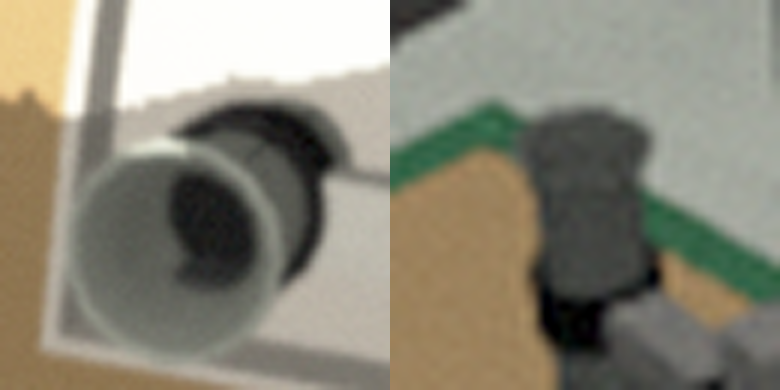

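Run:
```python
from h import *
from scipy.optimize import least_squares
w=np.load("pics/w4.npy",allow_pickle=True).item(); s=np.load("pics/s4.npy",allow_pickle=True).item()
th=np.linspace(0,2*np.pi,73)
ring=lambda q:np.c_[q[0]+.02*np.cos(th),q[1]+.02*np.sin(th),0*th+q[2]]
def bb(P): return np.r_[P.min(0),P.max(0)]
mw=np.array([160+70/6,140+138/6,160+283/6,140+360/6])-.5
ms=np.array([214.2,146.3])
rw=lambda q:bb(np.array([wproj(w,p) for p in ring(q)]))-mw
rs=lambda q:proj(s,q)[0]-ms
X0=[.4927,-.1636,.165]
for name,f in(("wrist",rw),("both",lambda q:np.r_[rw(q),rs(q)])):
    r=least_squares(f,X0,diff_step=1e-4,x_scale=[.01]*3); print(name,np.round(r.x,4),np.round(r.fun,2))
# scene ray at heights; rod prediction
for z in(.15,.165,.18): print(z,atz(s,ms,z), watz(w,(mw[:2]+mw[2:])/2,z))
print(proj(s,[[.4935,-.0678,.3448-.129-.001],[.4935,-.0678,.28]]))
for v in range(125,150,3): print(v,s["pixels"][v,228:246].mean(1).astype(int))
```

```text
wrist [ 0.4962 -0.1641  0.1519] [-0.12  0.11  0.12 -0.12]
both [ 0.4936 -0.1609  0.1637] [-0.88 -0.56  0.68  0.57  0.2   0.59]
0.15 [ 0.47930467 -0.18017733  0.15      ] [ 0.49642698 -0.16429206  0.15      ]
0.165 [ 0.49320097 -0.16197718  0.165     ] [ 0.49304281 -0.16008619  0.165     ]
0.18 [ 0.50709727 -0.14377703  0.18      ] [ 0.48965864 -0.15588032  0.18      ]
[[236.05735857 143.99085666]
 [234.3573978  122.34003611]]
125 [161 159 156 160 140  86  65  70  66  63 104 149 158 156 159 156 155 156]
128 [157 155 155 162 145 106  56  67  69  61  84 134 160 152 159 153 156 156]
131 [157 156 156 154 159 122  57  63  68  64  78 130 158 158 155 156 158 155]
134 [156 156 158 160 163 129  75  62  65  68  69 122 161 158 158 156 158 157]
137 [159 162 162 161 162 140  91  67  67  61  58 126 164 159 160 156 159 161]
140 [159 159 163 163 164 149  99  62  62  69  60 107 151 162 163 160 160 161]
143 [164 165 163 163 161 162 136  73  62  63  69 120 157 164 167 163 160 163]
146 [165 166 164 165 163 164 166 161 146 132 154 163 160 162 161 157 161 159]
149 [163 160 163 159 163 165 164 163 166 165 162 164 164 160 162 161 155 164]
```

Run:
```python
from h import *
from scipy.optimize import least_squares
w=np.load("pics/w4.npy",allow_pickle=True).item(); s=np.load("pics/s4.npy",allow_pickle=True).item(); t=np.load("pics/t4.npy",allow_pickle=True).item()
mw=np.array([160+176.5/6,140+249/6])-.5
for ms in([214.2,146.3],[213.3,145.7]):
    r=least_squares(lambda q:np.r_[wproj(w,q)-mw,proj(s,q)[0]-ms],[.4927,-.1636,.165],diff_step=1e-4,x_scale=[.01]*3); print(np.round(r.x,4),np.round(r.fun,2),"top",proj(t,r.x))
c=t["pixels"][180:232,350:402]; cv2.imwrite("pics/t6.png",cv2.resize(c,(520,520),interpolation=cv2.INTER_CUBIC))
```

```text
[ 0.4931 -0.1602  0.1653] [-0.14  0.11  0.45  0.15] top [[382.8441048  205.06306781]]
[ 0.4931 -0.1602  0.1663] [-0.42  0.31  1.32  0.43] top [[382.9452992  205.01242232]]
```

Emit:
carry_out --pt "0 0 0 0 -30 0 1" --pt "0 0 0 0 -60 0 1" --pt "0 0 0 1 -85 0 1" --pt "0 0 0 1 -94 -10 1" --pt "0 0 0 1 -94 -20 1" --pt "0 0 0 1 -94 -20 1" --pt "0 0 0 1 -94 -20 1"

```text
clock: 9.88
tool_pos: [0.4945, -0.162, 0.3047]
orientation: [180.0, 0.0, 94.0]
force: [-0.3, -0.1, -1.9]
opening: 0.0242
```

Run:
```python
from h import *
o,w=wsnap(); s=ctrl.snapshot("scene"); t=ctrl.snapshot("top"); print(o["clock"],o["tool_pos"],o["force"],o["moment"])
np.save("pics/s6.npy",s,allow_pickle=True)
x,y=np.int32(wproj(w,[.495,-.162,.16])); print(x,y,ctrl.get_obs()["clock"])
k=lambda d,x,y,n:cv2.resize(d["pixels"][y:y+n,x:x+n],(390,390),interpolation=cv2.INTER_CUBIC)
cv2.imwrite("pics/c6.png",np.hstack([k(w,x-50,y-50,100),k(s,195,125,39)]))
```

```text
9.875 [ 0.49449229 -0.1619853   0.30468144] [-0.25723478 -0.10947192 -1.9161469 ] [ 0.02153502  0.01041446 -0.04052115]
279 191 10.025
```

View pics/c6.png

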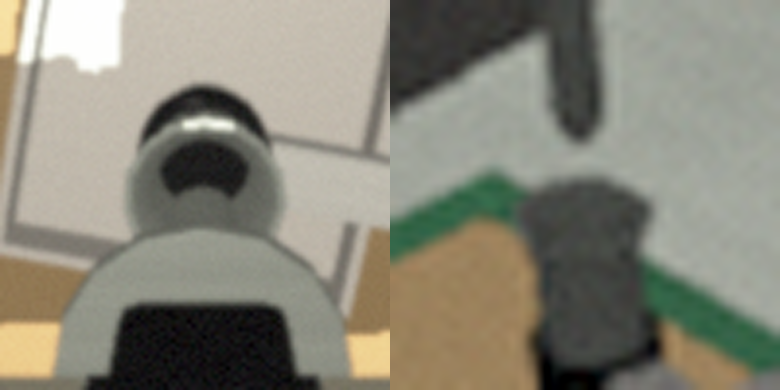

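Wrist crop: the collar (x≈205) and mouth (x≈207) line up across y. Scene crop: tip at (577,140), mouth centre about (587,222), which fits within about 1 mm after perspective. The mouth is about 25 mm below the tip, z≈0.166. I enter slowly.

Emit:
carry_out --pt "0 0 0 -0.5 0.5 -10 1" --pt "0 0 0 -0.5 0.5 -20 1" --pt "0 0 0 -0.5 0.5 -24 1" --pt "0 0 0 -0.5 0.5 -28 1" --pt "0 0 0 -0.5 0.5 -31 1" --pt "0 0 0 -0.5 0.5 -34 1" --pt "0 0 0 -0.5 0.5 -37 1" --pt "0 0 0 -0.5 0.5 -40 1" --pt "0 0 0 -0.5 0.5 -40 1" --pt "0 0 0 -0.5 0.5 -40 1"

```text
clock: 11.28
tool_pos: [0.4939, -0.1621, 0.2647]
orientation: [180.0, 0.0, 93.9]
force: [-0.7, -0.8, -1.6]
opening: 0.0236
```

Emit:
carry_out --pt "0 0 0 0 0 -2 1" --pt "0 0 0 0 0 -4 1" --pt "0 0 0 0 0 -6 1" --pt "0 0 0 0 0 -8 1" --pt "0 0 0 0 0 -10 1" --pt "0 0 0 0 0 -12 1" --pt "0 0 0 0 0 -14 1" --pt "0 0 0 0 0 -14 1"

```text
clock: 12.28
tool_pos: [0.4939, -0.1621, 0.2504]
orientation: [-180.0, 0.0, 93.9]
force: [0.6, -0.0, -2.1]
opening: 0.0239
```

Emit:
carry_out --pt "0 0 0 0 0 -2 1" --pt "0 0 0 0 0 -4 1" --pt "0 0 0 0 0 -6 1" --pt "0 0 0 0 0 -8 1" --pt "0 0 0 0 0 -10 1" --pt "0 0 0 0 0 -12 1" --pt "0 0 0 0 0 -14 1" --pt "0 0 0 0 0 -16 1" --pt "0 0 0 0 0 -18 1"

```text
clock: 13.4
tool_pos: [0.4941, -0.1621, 0.2327]
orientation: [180.0, 0.0, 93.9]
force: [1.6, 0.3, 3.7]
opening: 0.0238
```

Emit:
carry_out --pt "0 0 0 0 0 -2 1" --pt "0 0 0 0 0 -4 1" --pt "0 0 0 0 0 -6 1" --pt "0 0 0 0 0 -8 1" --pt "0 0 0 0 0 -10 1" --pt "0 0 0 0 0 -12 1" --pt "0 0 0 0 0 -14 1" --pt "0 0 0 0 0 -16 1" --pt "0 0 0 0 0 -18 1" --pt "0 0 0 0 0 -20 1" --pt "0 0 0 0 0 -22 1" --pt "0 0 0 0 0 -24 1" --pt "0 0 0 0 0 -26 1"

```text
clock: 15.02
tool_pos: [0.4944, -0.1624, 0.2075]
orientation: [179.9, 0.0, 93.9]
force: [0.8, -0.4, 6.3]
opening: 0.0242
```

Emit:
carry_out --pt "0 0 0 0 0 -2 1" --pt "0 0 0 0 0 -4 1" --pt "0 0 0 0 0 -6 1" --pt "0 0 0 0 0 -8 1" --pt "0 0 0 0 0 -10 1" --pt "0 0 0 0 0 -12 1"

```text
clock: 15.78
tool_pos: [0.4943, -0.1624, 0.1954]
orientation: [179.9, 0.0, 93.9]
force: [1.9, 0.2, 5.2]
opening: 0.024
```

Run:
```python
from h import *
s=ctrl.snapshot("scene"); o=ctrl.get_obs(); print(o["tool_pos"],o["force"],o["moment"])
c=s["pixels"][130:210,170:260]; cv2.imwrite("pics/s7.png",cv2.resize(c,(675,600),interpolation=cv2.INTER_CUBIC))
```

```text
[ 0.49423409 -0.16231825  0.19510101] [1.08912669 0.30094963 4.71379197] [-0.20832702 -0.54591847  0.01525262]
```

View pics/s7.png

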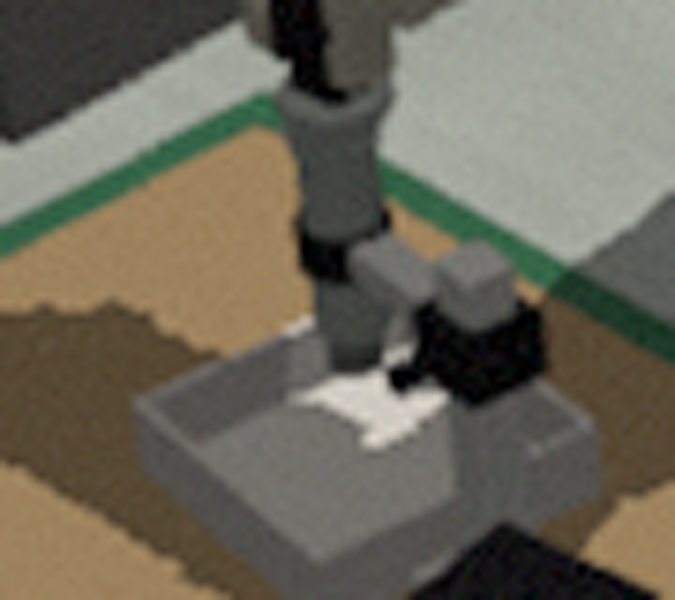

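The collar is just above the mouth (330,100) and no stopper lies in the tray yet. I go on in 1 mm steps.

Emit:
carry_out --pt "0 0 0 0 0 -1 1" --pt "0 0 0 0 0 -2 1" --pt "0 0 0 0 0 -3 1" --pt "0 0 0 0 0 -4 1"

```text
clock: 16.32
tool_pos: [0.4952, -0.1621, 0.191]
orientation: [179.8, 0.0, 93.9]
force: [5.9, -0.4, 2.2]
opening: 0.0238
```

Run:
```python
from h import *
s=ctrl.snapshot("scene"); o=ctrl.get_obs(); print(o["tool_pos"],o["orientation"],o["force"],o["moment"])
for r in ctrl.search_frame(s,"stopper")[:3]: print(r["centre"],r["confidence"],proj(s,r["centre"]))
c=s["pixels"][130:210,170:260]; cv2.imwrite("pics/s8.png",cv2.resize(c,(675,600),interpolation=cv2.INTER_CUBIC))
old=cv2.imread("pics/s7.png"); d=cv2.absdiff(old,cv2.imread("pics/s8.png")).max(2); ys,xs=np.nonzero(d>60); print(len(xs),xs.min() if len(xs) else 0,xs.max() if len(xs) else 0,ys.min() if len(xs) else 0,ys.max() if len(xs) else 0)
```

```text
[ 0.49514383 -0.16208041  0.19079825] [1.79852278e+02 1.80928810e-02 9.39200785e+01] [ 4.99708479 -0.2066915   1.33371326] [-0.47112114 -2.25904196  0.0145875 ]
4452 251 472 0 495
```

Emit:
carry_out --pt "0 0 0 1 0 0 1" --pt "0 0 0 2 0 0 1" --pt "0 0 0 2 0 0 1"

```text
clock: 16.8
tool_pos: [0.4959, -0.162, 0.1903]
orientation: [-180.0, -0.0, 93.9]
force: [3.2, -0.7, 0.9]
opening: 0.024
```

Run:
```python
from h import *
o=ctrl.get_obs(); print(o["tool_pos"],o["orientation"],o["force"],o["moment"])
```

```text
[ 0.49589497 -0.16201472  0.19034166] [-1.79990136e+02 -8.14698835e-03  9.39030500e+01] [ 3.21575698 -0.65540888  0.9255861 ] [-0.3208477  -1.93845606  0.01245054]
```

View pics/s8.png

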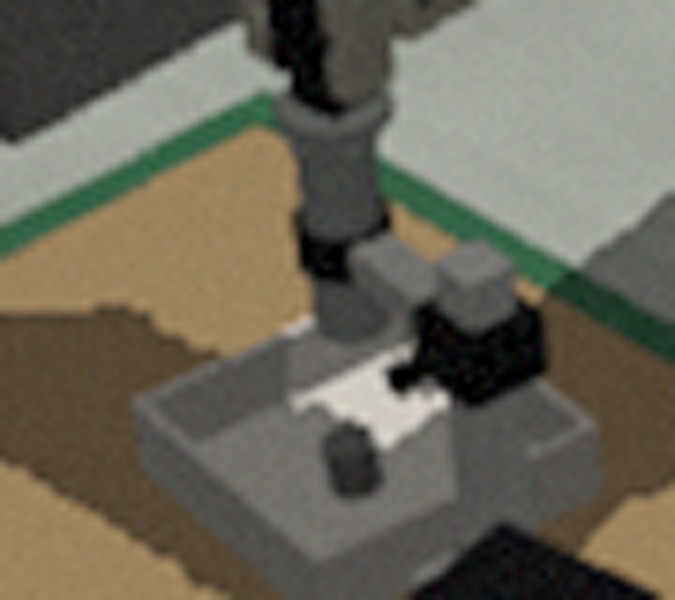

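The stopper lies in the tray at crop (352,460). I withdraw the rod straight up.

Emit:
carry_out --pt "0 0 0 2 0 4 1" --pt "0 0 0 2 0 10 1" --pt "0 0 0 2 0 20 1" --pt "0 0 0 2 0 35 1" --pt "0 0 0 2 0 50 1" --pt "0 0 0 2 0 70 1" --pt "0 0 0 2 0 100 1" --pt "0 0 0 2 0 135 1" --pt "0 0 0 2 0 135 1"

```text
clock: 17.92
tool_pos: [0.499, -0.1624, 0.3295]
orientation: [179.7, 0.1, 93.9]
force: [-0.5, -0.1, -3.0]
opening: 0.0236
```

Run:
```python
from h import *
o=ctrl.get_obs(); print(o["tool_pos"],o["orientation"],o["force"],o["moment"])
s=ctrl.snapshot("scene")
for z in(.215,.26): print(proj(s,[.497,-.162,z]))
for v in range(120,150,4): print(v,s["pixels"][v,200:232].mean(1).astype(int))
```

```text
[ 0.49900498 -0.16237687  0.32947085] [1.79667449e+02 5.60171425e-02 9.39172373e+01] [-0.49326699 -0.11623276 -2.9875349 ] [ 0.03659034  0.01776159 -0.05923964]
[[211.426131  131.3375202]]
[[209.81325339 116.77951204]]
120 [ 54  51  50  53  50  54  57  53  62  65  66  67  60  53  52  45  53  54
  52  50  51  44  62 113 139 151 161 158 156 158 160 160]
124 [ 53  52  53  53  50  49  51  53  58  64  67  65  64  57  45  62 114 142
 148 161 160 156 157 156 157 157 157 158 153 156 155 154]
128 [ 55  51  50  47  50  46  40  47  60  64  65  67  60  88 145 163 161 157
 159 157 156 161 159 157 156 156 152 157 157 157 156 159]
132 [ 47  64 113 156 167 164 163 161 163 164 147 131 138 151 163 160 160 162
 161 162 160 159 158 155 152 151 154 156 157 155 154 152]
136 [158 159 158 158 160 158 156 157 159 161 161 159 159 163 160 158 159 157
 161 159 156 156 158 160 155 157 158 157 157 158 156 157]
140 [161 157 157 157 162 159 158 157 160 158 159 157 160 157 154 158 161 161
 158 160 161 161 158 159 162 157 160 159 159 160 157 160]
144 [115  85  75  72  81  81  73  70  82  89  74  68  74  70  87 102  95  90
  95 102 127 155 161 160 163 165 163 163 164 163 164 162]
148 [ 93 107 124 128 127 128 122 111  87  66  58  62  63  69  64  66  66  69
  70  68 120 160 166 162 164 160 163 160 160 158 163 161]
```

Emit:
carry_out --pt "0 0 0 -2 30 0 1" --pt "0 0 0 -4 60 -3 1" --pt "0 0 0 -5.5 85 -5 1" --pt "0 0 0 -5.5 94.5 -5 1" --pt "0 0 0 -5.5 94.5 -5 1" --pt "0 0 0 -5.5 94.5 -5 1"

```text
clock: 18.73
tool_pos: [0.4923, -0.0681, 0.3205]
orientation: [-180.0, 0.0, 93.9]
force: [0.1, 0.5, -2.2]
opening: 0.0238
```

Run:
```python
from h import *
o=ctrl.get_obs(); print(o["tool_pos"],o["orientation"],o["force"])
s=ctrl.snapshot("scene"); s4=np.load("pics/s4.npy",allow_pickle=True).item()
def cen(d):
    out=[]
    for v in range(121,148,3):
        g=d["pixels"][v,224:250].mean(1); k=np.clip(160-g,0,95)/95; k[k<.15]=0; out.append((v,round((k*np.arange(224,250)).sum()/max(k.sum(),.1),2),round(k.sum(),1)))
    return out
for a,b in zip(cen(s4),cen(s)): print(a,b)
t=np.array(o["tool_pos"]); print(proj(s,t-[0,0,.1126]),proj(s,[.49353,-.0678,.32482-.1126]))
```

```text
[ 0.49230156 -0.06809521  0.32045033] [-1.79976743e+02  9.26625912e-03  9.38882572e+01] [ 0.12799029  0.50361728 -2.2069412 ]
(121, np.float64(235.04), np.float64(5.6)) (121, np.float64(235.29), np.float64(5.5))
(124, np.float64(235.24), np.float64(5.4)) (124, np.float64(235.63), np.float64(5.9))
(127, np.float64(235.55), np.float64(5.6)) (127, np.float64(235.91), np.float64(5.5))
(130, np.float64(235.78), np.float64(5.4)) (130, np.float64(236.0), np.float64(5.6))
(133, np.float64(235.98), np.float64(5.6)) (133, np.float64(236.17), np.float64(5.4))
(136, np.float64(236.1), np.float64(5.5)) (136, np.float64(236.37), np.float64(5.3))
(139, np.float64(236.28), np.float64(5.5)) (139, np.float64(236.81), np.float64(5.3))
(142, np.float64(236.72), np.float64(5.3)) (142, np.float64(236.98), np.float64(5.6))
(145, np.float64(236.75), np.float64(2.3)) (145, np.float64(237.16), np.float64(3.6))
[[236.49429067 145.99414508]] [[236.11410322 144.82630386]]
```

No tilt or slip in the grip: the shift of about 0.3 px matches the prediction. Back to the rest.

Emit:
carry_out --pt "0 0 0 5 50 0 1" --pt "0 0 0 10 105 0 1" --pt "0 0 0 15 160 0 1" --pt "0 0 0 20 210 0 1" --pt "0 0 0 24 240 0 1" --pt "0 0 0 24 248.5 0 1" --pt "0 0 0 24 248.5 -30 1" --pt "0 0 0 24 248.5 -60 1" --pt "0 0 0 24 248.5 -85 1" --pt "0 0 0 24 248.5 -95 1" --pt "0 0 0 24 248.5 -95 1" --pt "0 0 0 24 248.5 -95 1"

```text
clock: 20.27
tool_pos: [0.517, 0.181, 0.2268]
orientation: [179.9, -0.0, 93.9]
force: [-0.4, 0.1, -1.3]
opening: 0.0238
```

Emit:
carry_out --pt "0 0 0 -0.5 -0.5 -4 1" --pt "0 0 0 -0.5 -0.5 -8 1" --pt "0 0 0 -0.5 -0.5 -12 1" --pt "0 0 0 -0.5 -0.5 -16 1" --pt "0 0 0 -0.5 -0.5 -20 1" --pt "0 0 0 -0.5 -0.5 -25 1" --pt "0 0 0 -0.5 -0.5 -30 1" --pt "0 0 0 -0.5 -0.5 -35 1" --pt "0 0 0 -0.5 -0.5 -35 1"

```text
clock: 21.4
tool_pos: [0.5156, 0.1803, 0.19]
orientation: [-180.0, 0.0, 93.9]
force: [-0.1, 0.1, -3.0]
opening: 0.024
```

Free so far. On down towards collar contact, expected at TCP z≈0.120.

Emit:
carry_out --pt "0 0 0 0 0 -8 1" --pt "0 0 0 0 0 -16 1" --pt "0 0 0 0 0 -24 1" --pt "0 0 0 0 0 -32 1" --pt "0 0 0 0 0 -40 1" --pt "0 0 0 0 0 -48 1" --pt "0 0 0 0 0 -56 1" --pt "0 0 0 0 0 -62 1" --pt "0 0 0 0 0 -66 1" --pt "0 0 0 0 0 -66 1"

```text
clock: 22.65
tool_pos: [0.5158, 0.1803, 0.1243]
orientation: [-180.0, 0.0, 93.9]
force: [-0.3, -0.6, -1.4]
opening: 0.0239
```

Emit:
carry_out --pt "0 0 0 0 0 -1 1" --pt "0 0 0 0 0 -2 1" --pt "0 0 0 0 0 -3 1" --pt "0 0 0 0 0 -4 1" --pt "0 0 0 0 0 -4 1"

```text
clock: 23.28
tool_pos: [0.5158, 0.1804, 0.1205]
orientation: [-180.0, 0.0, 93.9]
force: [-0.0, 0.2, -0.8]
opening: 0.0239
```

Emit:
carry_out --pt "0 0 0 0 0 -0.7 1" --pt "0 0 0 0 0 -1.4 1" --pt "0 0 0 0 0 -1.4 1"

```text
clock: 23.65
tool_pos: [0.5159, 0.1805, 0.1195]
orientation: [180.0, -0.0, 93.9]
force: [-1.5, 0.0, 3.1]
opening: 0.0236
```

Collar touches the plate. Now release and retreat.

Emit:
carry_out --pt "0 0 0 0 0 0.5 0.6" --pt "0 0 0 0 0 0.5 0.4" --pt "0 0 0 0 0 0.5 0.2" --pt "0 0 0 0 0 0.5 0" --pt "0 0 0 0 0 0.5 0" --pt "0 0 0 0 0 0.5 0" --pt "0 0 0 0 0 0.5 0" --pt "0 0 0 0 0 15 0" --pt "0 0 0 0 0 40 0" --pt "0 0 0 0 0 80 0" --pt "0 0 0 0 0 130 0" --pt "0 0 0 0 0 130 0" --pt "0 0 0 0 0 130 0" --pt "0 0 0 0 0 130 0"

```text
clock: 25.4
tool_pos: [0.5154, 0.1801, 0.2485]
orientation: [-179.9, 0.0, 93.9]
force: [0.2, 0.5, 0.1]
opening: 0.0874
```

Run:
```python
from h import *
o,w=wsnap(); s=ctrl.snapshot("scene"); print(o["clock"],o["tool_pos"],o["force"],o["opening"])
for l in("rod","stopper","jar","vial","spatula"):
    for r in ctrl.search_frame(s,l)[:2]: print(l,np.round(r["centre"],3),round(r["confidence"],2))
x,y=np.int32(wproj(w,[.516,.181,.12]))
k=lambda d,x,y,n:cv2.resize(d["pixels"][y:y+n,x:x+n],(390,390),interpolation=cv2.INTER_CUBIC)
cv2.imwrite("pics/c9.png",np.hstack([k(w,x-70,y-70,140),k(s,180,130,150)]))
```

```text
25.4 [0.51535249 0.18009353 0.24846559] [0.23431614 0.52887819 0.0736831 ] 0.08737771354001332
rod [0.518 0.191 0.122] 0.76
stopper [ 0.506 -0.156  0.019] 0.53
stopper [0.529 0.192 0.041] 0.4
jar [0.781 0.16  0.059] 0.83
vial [ 0.764 -0.02   0.074] 0.85
spatula [ 0.747 -0.182  0.004] 0.91
```

View pics/c9.png

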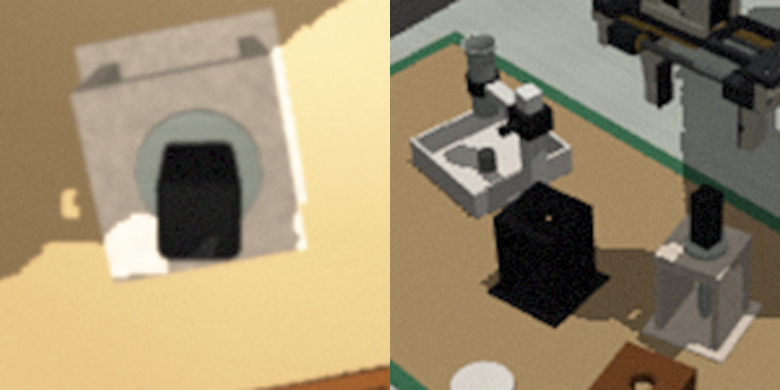

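The rod hangs upright with its collar flat on the white plate, the stopper stands in the tray at (487,160), and the bystanders are where they were. Handing in.

```bash
python3 -c "
from plant import ctrl
print(ctrl.close_job())"
```

```text
the job is handed in; nothing more can be done
None
```

I took the rod from the white rest, pushed the stopper out of the tube into the catch tray, and hung the rod back in its rest. The job is handed in at about 25.5 s of the 64 s allowed; `close_job` reports no verdict.

- **Pressing on the tube:** the highest forces I read at the ends of the moves were about 6 N upward and 6 N sideways, against the 25 N limit. I did not log the force between those readings. The sideways force came from the shaft leaning slightly in the bore near the end; shifting the tool about 1–2 mm in +x roughly halved it.
- **Last checks:** in the final picture the rod hangs upright with its collar on the plate. The stopper lies in the tray, with its centre about 19 mm above the bench. The gripper is open and about 130 mm above where it released the rod. The jar, blue tube and spatula were found within about 5 mm of their first positions.
- **What disagreed:**
  - The mouth's position differed by a few mm between the wrist and scene cameras, with estimates of its height from 152 to 166 mm. I settled it by lowering slowly on force.
  - The detector's second "stopper" (confidence 0.40) lay at the rest; I read it as a false hit on the rod's shaft.

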